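# Turn the jar to the blower and start it

### The job

Push the spokes of the turntable round with a fingertip until the small lidded jar stands squarely in front of the blower's nozzle and the wheel is at rest. Only then press the black button on the switch box fully down and let it come up again. Move the pots only by turning the wheel: do not touch, lift or topple them, do not touch the round plate that they stand on, and leave everything else on the table where it is.

Things in the scene. Friction and masses are not known exactly. Their poses are not given: they have to be found in the camera images.
- hub (a point): point on the turntable's vertical axis, 40 mm above the table; turns with the wheel. Four level steel spokes, round rods 14 mm thick at 40 mm height, run out along its own +x, +y, -x, -y axes, each ending in a black 24 mm ball centred 180 mm from the axis. They stand free of the plate from 100 to 168 mm radius, only table below; the foot's radius is 85 mm
- wheel (a joint): turn of the wheel in rad, 0 at the start, growing anticlockwise seen from above; no end stops. About 1.5 N at a spoke's end turns it, either way, and it stops where it is left
- focus (a point): the place where the jar belongs: on the plate's top, 60 mm from the axis, straight in front of the blower's nozzle. It does not turn with the wheel; its x axis points from the turntable's axis to the blower
- blower: fixed grey bench blower on the far side of the turntable; origin on the turntable's axis at table height, x axis pointing to the blower. Its black nozzle is level at 92 mm height, points at the axis, its mouth 125 mm and its back end 308 mm from the axis; 100 mm wide at the foot, top 136 mm high
- jar_mid (a point): centre, half-way up, of the small lidded jar of biscuit-fired clay with a knob on top, 56 mm wide, 54 mm tall; stands loose on the plate, 60 mm from the axis; its top is 104 mm above the table
- bowl_mid (a point): centre of the open bowl of the same clay, 66 mm wide, 32 mm tall, loose on the plate 60 mm from the axis, 120 degrees from its neighbours; do not touch
- beaker_mid (a point): centre of the open straight beaker of the same clay, 46 mm wide, 54 mm tall, loose on the plate 60 mm from the axis, 120 degrees from its neighbours; do not touch
- plate (a point): centre of the top of the round aluminium plate, 200 mm in diameter, underside 32 mm and top 50 mm above the table, on which the three pots stand; it turns with the spokes; do not touch it
- start_top (a point): centre of the top of the round black push button, 32 mm in diameter, pressed straight down; its top is 57 mm above the table and 10 mm proud of a steel collar 48 mm wide; it sits on a fixed grey switch box, 100 x 75 x 35 mm, at the left or the right of the turntable
- start (a joint): travel of the button in m: 0 up, 0.006 fully down (about 4 N); springs back up
- tub_mid (a point): centre, 43 mm up, of a loose white lidded plastic glaze tub, 84 mm wide and 85 mm tall (0.6 kg), beside the turntable on the side opposite the switch box; leave alone
- slat_mid (a point): centre of a loose wooden guide slat, 30 x 340 x 8 mm, flat on the table between robot and turntable, lying roughly along world y; leave alone
- pin_mid (a point): centre, 27 mm up, of a loose wooden rolling pin, 54 mm thick and about 400 mm long, lying at the right (-y) of the table; leave alone
- tile_mid (a point): centre of a loose leaf-shaped biscuit-fired tile, 9 mm thick and about 140 mm long, on a fixed grey board 6 mm thick at the left (+y); leave alone
- knife_grip (a point): handle of a loose white-handled spatula, 180 mm long, on the same grey board; leave alone
- waterpot_mid (a point): centre, 45 mm up, of a loose white ceramic cup without a handle, 80 mm wide and 90 mm tall, at the right (-y), beyond the switch box or tub; leave alone
Things that resemble listed ones, but are neither listed nor needed, are in the scene too. There is more than one size of the blower; the one meant has the size given above.

How it is judged:
By the outcome, as a careful person would: the job done as asked, in the order asked, and still so for the second after the job is handed in, with the robot touching nothing.
It also fails if it takes over 64 s, if anything falls off the work surface, if the arm or the gripper's body presses on something with over 40 N, if the wrist force passes 120 N, or if a joint passes its speed limit or range.

### The arm

A 6-joint arm with a two-finger parallel gripper is mounted at the origin on the work surface. World frame = base frame: x ahead of the robot, y to its left, z up, the work surface at z = 0. Lengths are in m, angles in rad, forces in N, time in s.
With the tool pointing down it reaches from about 0.4 to 0.825 m from the base axis. Payload 7 kg.
Tool frame: the origin (TCP) lies midway between the tips of the shut fingers; the grasp point (between the pads) lies 19 mm behind it; z points along the fingers, x is the direction in which the jaws open and shut, and the axes are right-handed (so a half turn about z gives the same grasp; the last joint's range is limited). The gripper opens to 88 mm and grips with 3 to 60 N. Pads are 19 mm wide; open, the fingers measure 130 mm over their backs; the gripper's body (78 mm by 193 mm) begins 47 mm behind the grasp point.
Start: joints at [-0.927, 0.359, 0.012, 0, -1.224, -0.288], TCP at [0.235, -0.633, 0.227] pointing down, gripper open.
Joint ranges: [-3.07, 3.07], [-1.43, 2.12], [-1.02, 1.25], [-3.03, 1.67], [-3.05, -0], [-3.03, 3.03]. Speed limits (rad/s): [2.39, 2.39, 3.01, 3.14, 3.14, 3.14].

### API

Orientations are given as [roll, pitch, yaw] about the fixed x, y, z axes, in that order (R = Rz(yaw) Ry(pitch) Rx(roll)).
In Python, from station import status, eyes, workorder gives the robot as it stands.
- The arm moves only by the shell command python3 -m jog 'ROWS' [OPENING] [FORCE]. ROWS is JSON, a list of rows, each a list of 6 numbers: the shift along the world's x, y, z in mm, then the turn, a rotation vector about the world's x, y, z in rad. A call has 1 to 12 rows; each row shifts and turns the pose as measured when the row begins; what a row does not reach is not made up. A row lasts 1/10 s, in which the tool goes at most 50 mm and 8.59 degrees, less where a joint would pass 70% of its speed; a pose out of reach is approached as far as the arm can. A call with a gripper value outside its range is refused whole. OPENING is the opening, from 0 (shut) to 1 (fully open), set as the call begins (- or left out, the last holds). The fingers move at their own pace and stop on an object; FORCE is the grip in N (left out, the last holds). Time passes only in rows, so rows that do not move let the fingers close. It gives the time, the measured TCP pose, the force and the opening at its end, in the units of the state.
- status.get_state(): the state, without advancing time (a new reading comes with each control period).
- eyes.grab_frame(name): name is "scene" or "top" or "wrist"; returns the picture (420x560x3 uint8, blue, green, red); there is no depth.
- eyes.calibration(name): a dict with "camera_matrix" (3x3 intrinsics, pixels), "k1" (the pictures are not rectified: a ray, as slopes to the right and down, at radius r is drawn at 1 + k1 r^2 times it, then the intrinsics apply), "cam_to_world" (4x4, takes a point from camera to world coordinates); the wrist camera has in their place "hand_eye" (4x4, takes a point from camera to tool coordinates, whose origin is the TCP and whose axes are the tool frame's). Camera axes: x right, y up, looking along -z (the intrinsics and any distortion apply to the point x, -y, -z); pixel columns grow to the right and rows downward; lengths in m; the calibration is good to about 2 mm. A picture is of the moment at which its call begins: read the wrist's pose just before it. calibration takes no time and is no camera call.
- workorder.job_done(): hands the job in, once; it reports no verdict.
The state is a dict: "t": time; "q": joint angles; "qd": joint speeds; "joint_efforts": joint torques, N m; "eef_pos": TCP position; "ee_rot": TCP orientation; "force": force on the tool from outside, world axes, zero at the start; "moment": the same for the moment, N m; "width": finger opening in m.
Only numpy, scipy, OpenCV 4.12 (cv2) and the standard library are available. Lean on these libraries where they do the work, as an engineer would, in place of code of your own. Each camera call takes 0.05 s, during which the arm holds its last target. There are 200 camera calls.

## Working session

There is one attempt and no reset: what is moved stays moved. The work goes in short steps, Python scripts to look and compute and a shell command to move; the robot and the scene stay as the last step left them, time stands still between calls to the robot, and variables do not carry over. Pictures are saved under pics/ and viewed, about 8 in all and at most 12, crops included, and the job is handed in when it is done.

```bash
mkdir -p pics
cat > h.py <<'E'
import numpy as np, cv2
from station import status, eyes, workorder
from scipy.spatial.transform import Rotation as R
def cam(name, st=None):
    c=eyes.calibration(name); K=np.array(c["camera_matrix"])
    if name=="wrist":
        st=st or status.get_state()
        T=np.eye(4);T[:3,:3]=R.from_euler("xyz",st["ee_rot"]).as_matrix();T[:3,3]=st["eef_pos"]
        M=T@np.array(c["hand_eye"])
    else: M=np.array(c["cam_to_world"])
    return K,c["k1"],M
def ray(C,u,v):
    K,k1,M=C
    d=np.array([(u-K[0,2])/K[0,0],(v-K[1,2])/K[1,1]]); s=d.copy()
    for _ in range(20): s=d/(1+k1*(s@s))
    return M[:3,3], M[:3,:3]@np.array([s[0],-s[1],-1])
def onz(C,u,v,z):
    o,d=ray(C,u,v); return o+d*(z-o[2])/d[2]
def proj(C,p):
    K,k1,M=C
    q=M[:3,:3].T@(np.array(p)-M[:3,3]); s=np.array([q[0]/-q[2],-q[1]/-q[2]]); s=s*(1+k1*(s@s))
    return K[0,0]*s[0]+K[0,2],K[1,1]*s[1]+K[1,2]
E
python3 - <<'E'
from h import *
for n in("scene","top"):
    cv2.imwrite(f"pics/{n}0.png",eyes.grab_frame(n)); c=cam(n); print(n,c[2].round(3).tolist())
print(status.get_state()); print([a for a in dir(workorder) if a[0]!='_'])
E
```

```text
scene [[-0.646, -0.446, 0.62, 1.052], [0.763, -0.393, 0.513, 0.628], [0.015, 0.805, 0.594, 0.784], [0.0, 0.0, 0.0, 1.0]]
top [[-0.029, 0.998, -0.051, 0.227], [-1.0, -0.03, -0.003, 0.041], [-0.005, 0.051, 0.999, 1.693], [0.0, 0.0, 0.0, 1.0]]
{'t': 0.1, 'q': array([-9.26905322e-01,  3.59309043e-01,  1.11860563e-02, -3.16105316e-04,
       -1.22411382e+00, -2.88117576e-01]), 'qd': array([ 0.0003225 , -0.00256902,  0.00192856,  0.00109883,  0.00075356,
        0.00106235]), 'joint_efforts': array([-2.23551098e-03, -5.84163308e+01,  2.93752635e+01,  7.01554298e+00,
        1.01308632e-02, -3.34057074e-05]), 'eef_pos': array([ 0.23495528, -0.63233273,  0.22573453]), 'ee_rot': array([-3.14146824e+00, -1.46554936e-03,  1.92646204e+00]), 'force': array([ 0.35206608,  0.61927303, -0.13360269]), 'moment': array([-0.01218354, -0.02641613,  0.02317694]), 'width': 0.08757061680524213}
['job_done']
```

View pics/scene0.png

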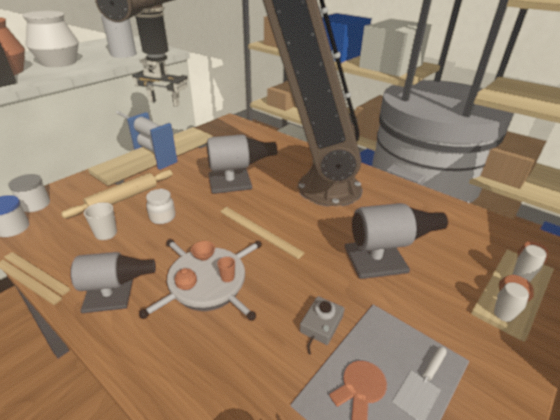

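View pics/top0.png

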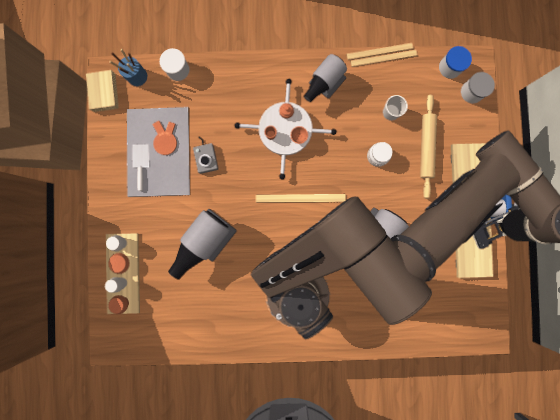

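The top view shows the turntable at (286,128). The blower with its nozzle at the wheel is at (327,78), and the switch box is at (205,157). Pots stand at (286,109), (271,132) and (298,134). Next is one enlarged crop from both views to tell the jar from the others.

Run:
```python
from h import *
a=cv2.imread("pics/top0.png")[48:208,180:360]; b=cv2.imread("pics/scene0.png")[210:330,130:265]
a=cv2.resize(a,(450,400),interpolation=cv2.INTER_CUBIC); b=cv2.resize(b,(350,311),interpolation=cv2.INTER_CUBIC)
o=np.zeros((400,800,3),np.uint8);o[:,:450]=a;o[:311,450:]=b;cv2.imwrite("pics/crop1.png",o)
im=cv2.imread("pics/top0.png");C=cam("top");S=cam("scene")
hub=np.mean([onz(C,u,v,.04) for u,v in[(289,81),(334,131),(282,176),(237,125)]],0);print("hub",hub)
def blobs(im,mask,amin,box):
    m=np.zeros_like(mask);x0,y0,x1,y1=box;m[y0:y1,x0:x1]=mask[y0:y1,x0:x1]
    n,l,s,c=cv2.connectedComponentsWithStats(m);return [(s[i,4],c[i].round(1)) for i in range(1,n) if s[i,4]>amin]
hsv=cv2.cvtColor(im,cv2.COLOR_BGR2HSV)
for u,v in[(289,81),(334,131),(282,176),(237,125)]:
    d=onz(C,u,v,.04)-hub;print("ball",np.hypot(d[0],d[1]),np.degrees(np.arctan2(d[1],d[0])))
print("red top",[(k,c,onz(C,*c,.075).round(3)) for k,c in blobs(im,cv2.inRange(hsv,(0,110,60),(9,255,255)),30,(255,98,317,160))])
si=cv2.imread("pics/scene0.png");hs=cv2.cvtColor(si,cv2.COLOR_BGR2HSV)
print("red scene",[(k,c,onz(S,*c,.075).round(3)) for k,c in blobs(si,cv2.inRange(hs,(0,110,50),(9,255,255)),30,(165,235,245,295))])
print("button",onz(C,205,159,.057)," scene",onz(S,325,307,.057))
for p in[(310,98),(306,100)]: 
  d=onz(C,*p,.092)-hub;print("mouth",np.hypot(d[0],d[1]),np.degrees(np.arctan2(d[1],d[0])))
```

```text
hub [0.6275549  0.02740356 0.04      ]
ball 0.18044967939800152 -5.907318957143424
ball 0.18140894958463546 -95.26232957413394
ball 0.18090305749362645 174.18984684331926
ball 0.18171118962382715 84.59371671897145
red top [(np.int32(159), array([286.1, 110.4]), array([0.685, 0.024, 0.075])), (np.int32(117), array([270.2, 132. ]), array([0.606, 0.084, 0.075])), (np.int32(222), array([299. , 134.7]), array([ 0.593, -0.021,  0.075]))]
red scene []
button [0.5171376  0.32758303 0.057     ]  scene [0.51857524 0.33416545 0.057     ]
mouth 0.13257435471736836 -43.89520136602161
mouth 0.11741493488422056 -41.06562774087571
```

View pics/crop1.png

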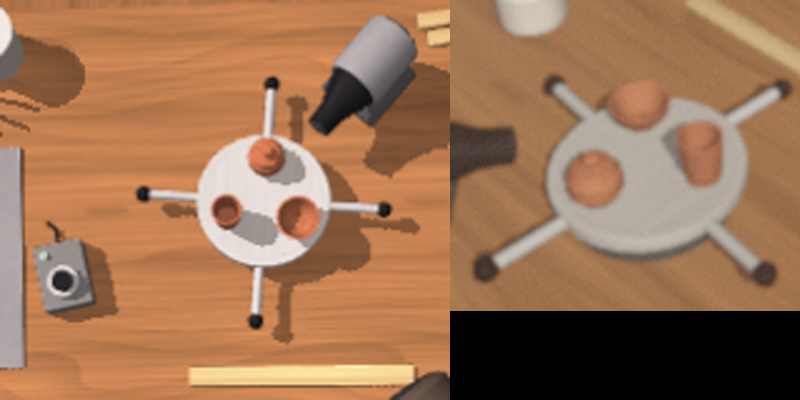

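Candidates for the jar, as pixels in the top view:
- **(286,110):** closed, with a knob. It matches the round lidded pot with a knob in the scene view, so this is the jar.
- **(299,135):** open and wide, so the bowl.
- **(270,132):** open and narrow, so the beaker.

The blower at (327,78), with its mouth about 125 mm from the axis and pointing at it, is the one meant. The other two stand elsewhere.

The wheel needs about -37°. I'll move to a viewing place for finer angles, with the fingers shut on the way.

```bash
python3 -m jog '[[10,40,25,0,0,-0.03],[15,45,15,0,0,-0.03],[15,45,15,0,0,-0.03],[15,45,10,0,0,-0.03],[15,45,10,0,0,-0.03],[15,45,10,0,0,-0.03],[15,45,10,0,0,-0.03],[15,45,10,0,0,-0.03],[15,45,10,0,0,-0.03],[15,45,10,0,0,-0.03],[15,45,10,0,0,-0.03],[15,45,10,0,0,-0.03]]' 0 20
python3 -c "
from h import *
c=eyes.calibration('wrist');print(np.array(c['hand_eye']).round(3),c['camera_matrix']);C=cam('wrist');print(C[2].round(3));print(proj(C,[.627,.027,.05]))"
```

```text
t: 1.3
eef_pos: [0.4062, -0.0811, 0.3665]
ee_rot: [-3.138, -0.016, 1.542]
force: [1.3, 0.1, 0.8]
width: 0.0016
[[ 1.    -0.001 -0.001 -0.001]
 [-0.001 -0.954 -0.3   -0.081]
 [-0.     0.3   -0.954 -0.159]
 [ 0.     0.     0.     1.   ]] [[334.47250249   0.         277.44335702]
 [  0.         334.47250249 208.36593127]
 [  0.           0.           1.        ]]
[[ 0.027 -0.955 -0.297  0.325]
 [ 0.999  0.031 -0.007 -0.082]
 [ 0.016 -0.297  0.955  0.525]
 [ 0.     0.     0.     1.   ]]
(np.float64(344.80768197019785), np.float64(296.53407207640123))
```

```bash
python3 -m jog '[[15,40,15,0,0,0],[15,40,15,0,0,0],[10,20,10,0,0,0],[0,0,0,0,0,0]]'
python3 - <<'E'
from h import *
st=status.get_state();C=cam("wrist",st);im=eyes.grab_frame("wrist");cv2.imwrite("pics/w1.png",im);np.savez("w1.npz",K=C[0],k=C[1],M=C[2]);print(st["eef_pos"],st["ee_rot"])
hsv=cv2.cvtColor(im,cv2.COLOR_BGR2HSV)
m=cv2.inRange(hsv,(0,110,50),(9,255,255));n,l,s,c=cv2.connectedComponentsWithStats(m)
print([(s[i].tolist(),c[i].round(1),onz(C,*c[i],.075).round(4)) for i in range(1,n) if s[i,4]>100])
m=cv2.inRange(hsv,(0,0,0),(180,255,45));n,l,s,c=cv2.connectedComponentsWithStats(m)
print([(s[i].tolist(),c[i].round(1),onz(C,*c[i],.04).round(4)) for i in range(1,n) if s[i,4]>60])
E
```

```text
t: 1.7
eef_pos: [0.4469, 0.0286, 0.4085]
ee_rot: [-3.139, -0.017, 1.548]
force: [0.6, -0.3, -0.3]
width: 0.0005
[0.44693194 0.02855817 0.40848083] [-3.13918934 -0.01715584  1.54802689]
[]
[([444, 3, 68, 58, 2259], array([476.2,  29.6]), array([0.2694, 0.3237, 0.04  ])), ([0, 370, 268, 36, 4488], array([121.6, 386.7]), array([ 0.89  , -0.2824,  0.04  ])), ([245, 385, 39, 21, 163], array([260.7, 397.1]), array([ 0.9265, -0.0097,  0.04  ]))]
```

View pics/w1.png

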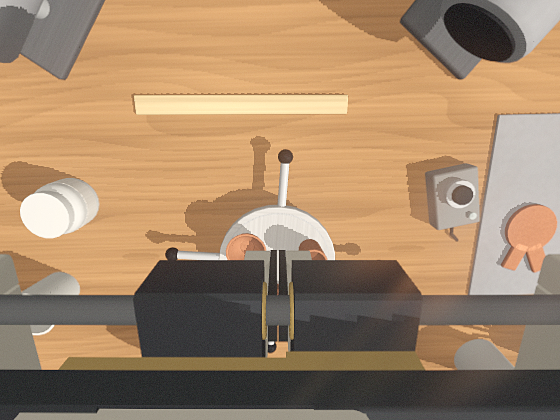

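The wrist view shows the near spoke's ball at (286,156) and the switch box at (455,195), but the gripper hides the pots. I'll turn the tool so the camera looks past it at the wheel and blower.

```bash
python3 -m jog '[[18,14,0,0,0,0.145],[18,14,0,0,0,0.145],[18,14,0,0,0,0.145],[18,14,0,0,0,0.145],[18,14,0,0,0,0.145],[18,14,0,0,0,0.145],[18,14,0,0,0,0.145],[18,14,0,0,0,0.145],[18,14,0,0,0,0.145],[18,14,0,0,0,0.145],[18,14,0,0,0,0.145],[0,0,0,0,0,0]]'
python3 - <<'E'
from h import *
st=status.get_state();C=cam("wrist",st);im=eyes.grab_frame("wrist");cv2.imwrite("pics/w2.png",im);np.savez("w2.npz",K=C[0],k=C[1],M=C[2]);print(st["eef_pos"],st["ee_rot"])
cv2.imwrite("pics/top1.png",eyes.grab_frame("top"))
E
```

```text
t: 2.95
eef_pos: [0.6463, 0.174, 0.4007]
ee_rot: [-3.133, -0.028, -3.086]
force: [-0.9, -0.2, -0.6]
width: 0.0005
[0.64629616 0.17403539 0.40070701] [-3.13256421 -0.02787556 -3.08567414]
```

View pics/w2.png

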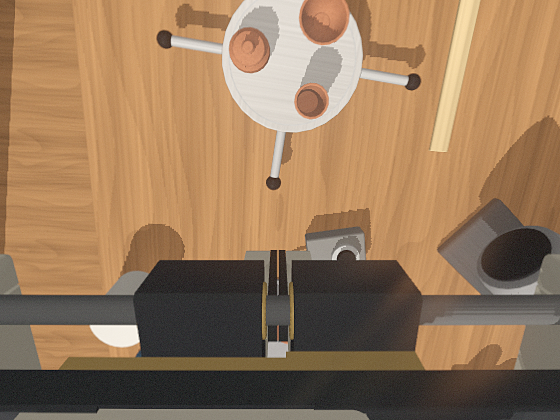

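The jar's knob is at (251,45) and the balls are at (164,39), (413,82) and (274,183). The blower lies beyond the top edge, so I'll shift toward -y.

```bash
python3 -m jog '[[5,-45,0,0,0,0],[5,-45,0,0,0,0],[5,-45,0,0,0,0],[5,-40,0,0,0,0],[0,0,0,0,0,0]]'
python3 - <<'E'
from h import *
st=status.get_state();C=cam("wrist",st);im=eyes.grab_frame("wrist");cv2.imwrite("pics/w3.png",im);np.savez("w3.npz",K=C[0],k=C[1],M=C[2]);print(st["eef_pos"],st["ee_rot"])
E
```

```text
t: 3.55
eef_pos: [0.6603, -0.0114, 0.4036]
ee_rot: [-3.133, -0.026, -3.104]
force: [0.2, -0.4, 1.5]
width: 0.0003
[ 0.66030032 -0.01139623  0.40360886] [-3.13266149 -0.02573093 -3.10371245]
```

View pics/w3.png

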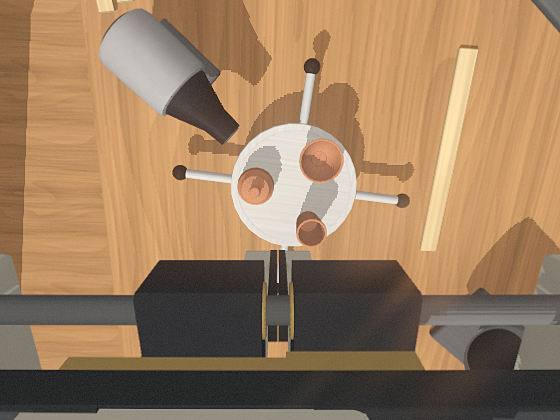

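This shows all of it: balls at (180,173), (403,201) and (312,66), jar knob at (255,186), and the blower mouth centred near (231,134). I'll work out the angles by bisecting the blower's silhouette tangent planes.

Run:
```python
from h import *
z=np.load("w3.npz");C=(z["K"],float(z["k"]),z["M"]);im=cv2.imread("pics/w3.png");g=cv2.cvtColor(im,cv2.COLOR_BGR2GRAY);hsv=cv2.cvtColor(im,cv2.COLOR_BGR2HSV)
def ball(C,g,u,v,r=13,t=50):
    w=g[v-r:v+r+1,u-r:u+r+1]<t; n,l,s,c=cv2.connectedComponentsWithStats(w.astype(np.uint8))
    i=1+np.argmax(s[1:,4]); return c[i]+[u-r,v-r]
B=[ball(C,g,*p) for p in[(180,173),(403,201),(312,66)]];P=[onz(C,*b,.04) for b in B]
hub=(P[0]+P[1])/2;print("hub",hub)
A=lambda p:(np.hypot(*(p-hub)[:2]).round(4),np.degrees(np.arctan2(*(p-hub)[1::-1])).round(2))
print("balls",[b.round(1) for b in B],[A(p) for p in P])
# jar: clay-hue outline, and knob
m=cv2.inRange(hsv,(0,70,60),(10,255,255))
b=g*0;cv2.circle(b,(255,186),22,255,-1)
print([ (i,hsv[y,x].tolist()) for i,(x,y) in enumerate([(255,186),(245,190),(320,160),(290,180),(350,100)])])
(cx,cy),r=cv2.minEnclosingCircle(cv2.findNonZero(m&b));print("jar circ",cx,cy,r,A(onz(C,cx,cy,.077)),"knob",A(onz(C,255,185.5,.102)))
# blower
e=cv2.Canny(g,40,120)
pts=np.argwhere(e)[:,::-1].astype(float)
def plane(a,b):
    a,b=np.array(a,float),np.array(b,float);d=(b-a)/np.linalg.norm(b-a);n=np.array([-d[1],d[0]]);
    for tol in(5,2.5):
        q=pts-a;k=(abs(q@n)<tol)&(q@d>4)&(q@d<np.linalg.norm(b-a)-4)
        vx,vy,x0,y0=cv2.fitLine(pts[k].astype(np.float32),cv2.DIST_HUBER,0,.01,.01).ravel()
        L=np.linalg.norm(b-a);s=np.sign(vx*d[0]+vy*d[1]);d=s*np.array([vx,vy]);n=np.array([-d[1],d[0]]);a=np.array([x0,y0])+d*((a-[x0,y0])@d);b=a+d*L
    print("edge",a.round(1),b.round(1),k.sum())
    N=np.cross(ray(C,*a)[1],ray(C,*b)[1]);return N/np.linalg.norm(N)
for nm,e1,e2 in[("body",((148,12),(204,72)),((101,57),(160,113))),("nozzle",((204,73),(239,126)),((166,110),(222,142)))]:
    N1,N2=plane(*e1),plane(*e2);N=N1+N2 if N1@N2>0 else N1-N2
    o=C[2][:3,3]; d=np.cross(N,[0,0,1]);d/=np.linalg.norm(d)
    if d[0]<0:d=-d
    # point on plane at z=.092
    f=lambda p:N@(p-o)
    h=np.array([hub[0],hub[1],.092]);off=f(h)/np.linalg.norm(N[:2])
    print(nm,"dir",np.degrees(np.arctan2(d[1],d[0])),"hub off line mm",off*1e3)
print("mouth",A(onz(C,231,134,.092)))
z=np.load("w2.npz");C2=(z["K"],float(z["k"]),z["M"]);g2=cv2.imread("pics/w2.png",0)
P=[onz(C2,*ball(C2,g2,*p),.04) for p in[(164,39),(413,82),(274,183)]];hub=(P[0]+P[1])/2;print("w2",hub,[A(p) for p in P],"knob",A(onz(C2,251,44.5,.102)),"button",onz(C2,346,256,.057))
```

```text
Traceback (most recent call last):
ValueError: attempt to get argmax of an empty sequence
```

```bash
cat > m.py <<'E'
from h import *
def ball(g,u,v,r=13,t=85):
    w=g[v-r:v+r+1,u-r:u+r+1]<t; n,l,s,c=cv2.connectedComponentsWithStats(w.astype(np.uint8))
    i=1+np.argmax(s[1:,4]); return c[i]+[u-r,v-r]
def A(p,hub): return (np.hypot(*(p-hub)[:2]).round(4),np.degrees(np.arctan2(*(p-hub)[1::-1])).round(2))
def bisect(C,g,hub,sides):
    pts=np.argwhere(cv2.Canny(g,40,120))[:,::-1].astype(float); Ns=[]
    for a,b in sides:
        a,b=np.array(a,float),np.array(b,float);L=np.linalg.norm(b-a)
        for tol in(5,2.5):
            d=(b-a)/L;n=np.array([-d[1],d[0]]);q=pts-a;k=(abs(q@n)<tol)&(q@d>4)&(q@d<L-4)
            vx,vy,x0,y0=cv2.fitLine(pts[k].astype(np.float32),cv2.DIST_HUBER,0,.01,.01).ravel()
            v=np.array([vx,vy]);v*=np.sign(v@d);c=np.array([x0,y0]);a=c+v*((a-c)@v);b=a+v*L
        print("edge",a.round(1),b.round(1),k.sum())
        N=np.cross(ray(C,*a)[1],ray(C,*b)[1]);Ns.append(N/np.linalg.norm(N))
    N=Ns[0]+Ns[1] if Ns[0]@Ns[1]>0 else Ns[0]-Ns[1]
    d=np.cross(N,[0,0,1]);d*=np.sign(d[0])
    off=N@(np.array([hub[0],hub[1],.092])-C[2][:3,3])/np.linalg.norm(N[:2])
    return np.degrees(np.arctan2(d[1],d[0])),off*1e3
E
python3 - <<'E'
from m import *
z=np.load("w3.npz");C=(z["K"],float(z["k"]),z["M"]);im=cv2.imread("pics/w3.png");g=cv2.cvtColor(im,cv2.COLOR_BGR2GRAY)
B=[ball(g,*p) for p in[(180,173),(403,201),(312,66)]];P=[onz(C,*b,.04) for b in B];hub=(P[0]+P[1])/2
print("hub",hub,"balls",[b.round(1) for b in B],[A(p,hub) for p in P],"knob",A(onz(C,255,185.5,.102),hub),"mouth",A(onz(C,231,134,.092),hub))
print("body",bisect(C,g,hub,[((148,12),(204,72)),((101,57),(160,113))]))
print("nozzle",bisect(C,g,hub,[((204,73),(239,126)),((166,110),(222,142))]))
z=np.load("w2.npz");C=(z["K"],float(z["k"]),z["M"]);g=cv2.imread("pics/w2.png",0)
P=[onz(C,*ball(g,*p),.04) for p in[(164,39),(413,82),(274,183)]];hub=(P[0]+P[1])/2
print("w2",hub,[A(p,hub) for p in P],"knob",A(onz(C,251,44.5,.102),hub),"button",onz(C,346,256,.057))
E
```

```text
hub [0.62627104 0.02470758 0.04      ] balls [array([179.2, 171.8]), array([400.4, 195.1]), array([311.7,  65.8])] [(np.float64(0.1788), np.float64(-4.22)), (np.float64(0.1788), np.float64(175.78)), (np.float64(0.1769), np.float64(-96.38))] knob (np.float64(0.0577), np.float64(-9.43)) mouth (np.float64(0.1207), np.float64(-40.61))
edge [148.7  11.3] [207.6  68.5] 92
edge [98.5 59.8] [159.5 113.6] 98
body (np.float64(-41.183796636144486), np.float64(-2.2648883361839363))
edge [203.3  73.4] [237.4 127.1] 71
edge [165.1 111.7] [222.4 141.4] 65
nozzle (np.float64(-40.94006391878756), np.float64(-1.678543359769002))
w2 [0.62374475 0.02847873 0.04      ] [(np.float64(0.1816), np.float64(-5.57)), (np.float64(0.1816), np.float64(174.43)), (np.float64(0.1813), np.float64(84.43))] knob (np.float64(0.0565), np.float64(-7.82)) button [0.51453749 0.32267996 0.057     ]
```

The near ball's threshold caught a shadow. Using (403,201), the spoke is at about 174.4°, and the blower line is at -41.1°. The jar is at about -8 to -12°, so the turn is roughly -31°. I'll push most of it, then look again. First move beside the near spoke, on its -y side.

```bash
python3 -m jog '[[-17,-1,-8,0,0,-0.147],[-17,-1,-8,0,0,-0.147],[-17,-1,-8,0,0,-0.147],[-17,-1,-8,0,0,-0.147],[-17,-1,-8,0,0,-0.147],[-17,-1,-8,0,0,-0.147],[-17,-1,-8,0,0,-0.147],[-17,-1,-8,0,0,-0.147],[-17,-1,-8,0,0,-0.147],[-17,-1,-8,0,0,-0.147],[-17,-1,-8,0,0,-0.147],[0,0,0,0,0,0]]'
python3 - <<'E'
from m import *
z=np.load("w3.npz");C3=(z["K"],float(z["k"]),z["M"]);z=np.load("w2.npz");C2=(z["K"],float(z["k"]),z["M"])
P=onz(C3,179.2,171.8,.04);Q=onz(C3,403,201,.04);h=(P+Q)/2
print(h,A(P,h),A(onz(C3,311.7,65.8,.04),h),"knob",A(onz(C3,255,185.5,.104),h),"bowl",A(onz(C3,321,160,.082),h),"beaker",A(onz(C3,312,232,.104),h),"plate",onz(C3,294,185,.05))
h=np.array([.6237,.0285,0]);print("w2 bowl",A(onz(C2,324,17,.082),h),"beaker",A(onz(C2,311.5,101,.104),h))
E
```

```text
t: 4.8
eef_pos: [0.4558, -0.0213, 0.3159]
ee_rot: [-3.141, -0.026, 1.524]
force: [0.4, 0.3, 0.3]
width: 0.0006
[0.62342481 0.02964811 0.04      ] (np.float64(0.1821), np.float64(-5.71)) (np.float64(0.1815), np.float64(-95.32)) knob (np.float64(0.0615), np.float64(-13.98)) bowl (np.float64(0.061), np.float64(-123.91)) beaker (np.float64(0.0582), np.float64(115.78)) plate [0.62376691 0.02455583 0.05      ]
w2 bowl (np.float64(0.06), np.float64(-125.61)) beaker (np.float64(0.0603), np.float64(114.45))
```

```bash
python3 -m jog '[[6,0,-45,0,0,0.015],[6,0,-45,0,0,0.015],[6,0,-45,0,0,0.015],[3,0,-45,0,0,0],[0,0,-45,0,0,0],[0,0,-42,0,0,0],[0,0,-20,0,0,0],[0,0,0,0,0,0]]'
```

```text
t: 5.6
eef_pos: [0.4781, -0.0198, 0.0274]
ee_rot: [3.122, -0.031, 1.582]
force: [0.4, -0.7, 0.8]
width: 0.0004
```

```bash
python3 -m jog '[[-1,10,0,0,0,0],[-1,10,0,0,0,0],[-1,7,0,0,0,0],[0,4,0,0,0,0],[0,3,0,0,0,0],[0,3,0,0,0,-0.02],[0,4,0,0,0,-0.025],[0,4,0,0,0,-0.025],[0,4,0,0,0,-0.025],[0,4,0,0,0,-0.025],[0,4,0,0,0,-0.025],[0,0,0,0,0,0]]'
python3 -c "
from h import *
cv2.imwrite('pics/top2.png',eyes.grab_frame('top'))
a=cv2.imread('pics/top2.png')[28:208,180:380];cv2.imwrite('pics/top2c.png',cv2.resize(a,None,fx=3,fy=3,interpolation=cv2.INTER_CUBIC))"
```

```text
t: 6.8
eef_pos: [0.478, 0.0426, 0.0341]
ee_rot: [3.113, -0.034, 1.428]
force: [0.1, 0.1, 0.1]
width: 0.0001
```

View pics/top2c.png

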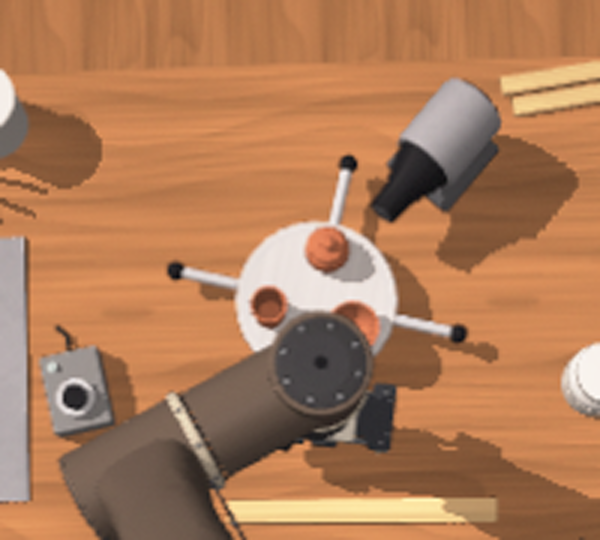

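The push works: the wheel has turned about 10° clockwise, with the top ball at crop (347,162) and the pots undisturbed. The tip has risen 7 mm, so I'll correct that as I go on.

```bash
python3 -m jog '[[0,0,-5,0,0,0],[0,3,-2,0,0,-0.02],[0,4,-1,0,0,-0.03],[1,4,-1,0,0,-0.03],[1,4,-1,0,0,-0.03],[1,4,-1,0,0,-0.03],[1,4,-1,0,0,-0.03],[1,4,-1,0,0,-0.03],[1,4,-1,0,0,-0.03],[1,4,-1,0,0,-0.03],[1,4,-1,0,0,-0.03],[0,0,0,0,0,0]]'
python3 - <<'E'
from m import *
im=eyes.grab_frame('top');cv2.imwrite('pics/top3.png',im);g=cv2.cvtColor(im,cv2.COLOR_BGR2GRAY);C=cam("top")
hub=np.array([.6265,.0275,.04]); th=np.radians
for base in(-27,63,-117):
    best=None
    for k in range(-12,13,3):
        a=np.radians(base+k);u,v=proj(C,hub+.18*np.array([np.cos(a),np.sin(a),0]))
        w=g[int(v)-3:int(v)+4,int(u)-3:int(u)+4].mean()
        if best is None or w<best[0]:best=(w,int(round(u)),int(round(v)))
    b=ball(g,best[1],best[2],5,70);print(best,b,A(onz(C,*b,.04),hub))
E
```

```text
t: 8.05
eef_pos: [0.4831, 0.0799, 0.0144]
ee_rot: [3.118, -0.027, 1.115]
force: [0.3, 0.2, 0.5]
width: 0.0005
(np.float64(37.16326530612245), 314, 91) [313.85470085  90.83760684] (np.float64(0.1785), np.float64(-38.42))
(np.float64(97.63265306122449), 242, 108) [242.1 106.4] (np.float64(0.183), np.float64(61.08))
(np.float64(79.85714285714286), 328, 151) [328.22222222 150.48148148] (np.float64(0.1797), np.float64(-119.48))
```

```bash
python3 -m jog '[[0,0,7,0,0,0],[0,0,6,0,0,0],[1,3,0,0,0,-0.02],[2,4,0,0,0,-0.03],[2,4,0,0,0,-0.03],[2,4,0,0,0,-0.03],[2,4,0,0,0,-0.03],[1,3,0,0,0,-0.02],[0,0,0,0,0,0]]'
python3 - <<'E'
from m import *
im=eyes.grab_frame('top');cv2.imwrite('pics/top4.png',im);g=cv2.cvtColor(im,cv2.COLOR_BGR2GRAY);C=cam("top")
hub=np.array([.6265,.0275,.04])
for base in(54,-126):
    best=None
    for k in range(-12,13,3):
        a=np.radians(base+k);u,v=proj(C,hub+.18*np.array([np.cos(a),np.sin(a),0]))
        w=g[int(v)-3:int(v)+4,int(u)-3:int(u)+4].mean()
        if best is None or w<best[0]:best=(w,int(round(u)),int(round(v)))
    b=ball(g,best[1],best[2],5,70);print(best,b,A(onz(C,*b,.04),hub))
E
```

```text
t: 9.0
eef_pos: [0.491, 0.1006, 0.029]
ee_rot: [3.12, -0.024, 0.943]
force: [0.5, 0.2, -0.6]
width: 0.0004
(np.float64(89.06122448979592), 246, 102) [245.63157895 100.94736842] (np.float64(0.1825), np.float64(53.35))
(np.float64(83.38775510204081), 325, 155) [324.91304348 155.95652174] (np.float64(0.1799), np.float64(-127.15))
```

The wheel is now at about -37°, a few degrees short. I'll back off and look closely from above.

```bash
python3 -m jog '[[-7,-10,0,0,0,0],[-4,-6,10,0,0,0],[0,0,45,0,0,0],[0,0,48,0,0,0],[5,-3,45,0,0,0.14],[10,-5,45,0,0,0.145],[12,-8,45,0,0,0.145],[12,-8,40,0,0,0.145],[14,-8,30,0,0,0.145],[14,-8,20,0,0,0.145],[14,-8,15,0,0,0.145],[14,-8,10,0,0,0.145]]' && python3 -m jog '[[14,-8,10,0,0,0.145],[14,-8,10,0,0,0.145],[14,-8,10,0,0,0.145],[14,-8,0,0,0,0.145],[14,-8,0,0,0,0.145],[14,-8,0,0,0,0.145],[14,-4,0,0,0,0.145],[0,0,0,0,0,0],[0,0,0,0,0,0]]'
python3 - <<'E'
from h import *
st=status.get_state();C=cam("wrist",st);im=eyes.grab_frame("wrist");cv2.imwrite("pics/w4.png",im);np.savez("w4.npz",K=C[0],k=C[1],M=C[2])
u,v=proj(C,[.6237,.0275,.08]);print(u,v)
x0,y0=max(int(u)-140,0),max(int(v)-130,0);print(x0,y0);cv2.imwrite("pics/w4c.png",cv2.resize(im[y0:y0+200,x0:x0+260],None,fx=3,fy=3,interpolation=cv2.INTER_CUBIC))
E
```

```text
t: 10.25
eef_pos: [0.5637, 0.0154, 0.407]
ee_rot: [3.107, -0.017, 2.136]
force: [-0.4, -0.2, -0.3]
width: 0.0002
t: 11.15
eef_pos: [0.6577, -0.0465, 0.4481]
ee_rot: [3.1, -0.012, -3.096]
force: [-0.6, 0.0, 0.3]
width: 0.0005
293.34179534523946 194.1701796158208
153 64
```

View pics/w4c.png

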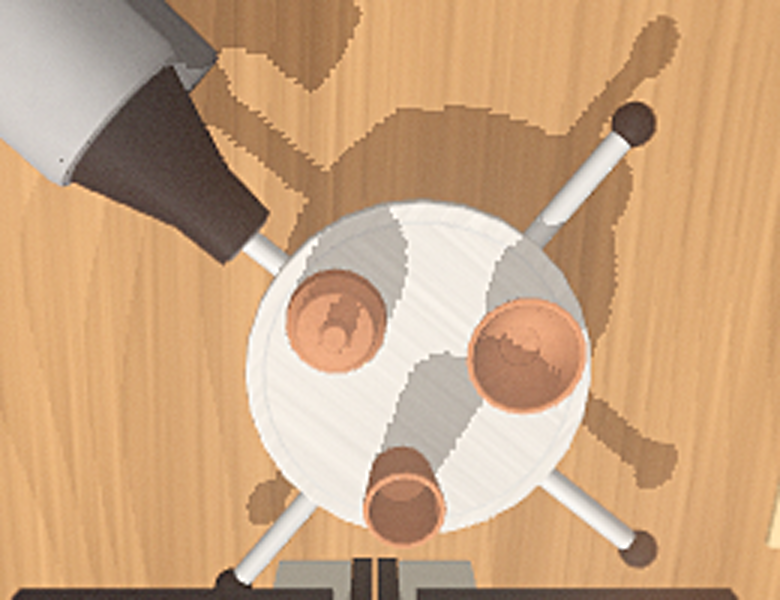

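The knob is at crop (337,335), bowl rim (527,355), beaker rim (404,509), balls (634,124) and (638,549), and the nozzle mouth near (247,238). Now to compute the angles within this one picture.

Run:
```python
from m import *
z=np.load("w4.npz");C=(z["K"],float(z["k"]),z["M"]);g=cv2.imread("pics/w4.png",0)
f=lambda x,y,h:onz(C,(x+.0)/3+153-.33,y/3+64-.33,h)
pl=np.mean([f(247,366,.05),f(591,366,.05),f(419,200,.05),f(419,533,.05)],0)
B1,B2,B3=f(634,124,.04),f(638,549,.04),f(233,582,.04)
# centre from two adjacent balls: spokes perpendicular, equal length
m=(B1+B2)/2;d=(B2-B1)/2;n=np.array([-d[1],d[0],0]);cands=[m+n,m-n];h2=min(cands,key=lambda c:np.linalg.norm(c-pl))
print("plate",pl,"balls centre",h2,"B1B3 mid",(B1+B3)/2)
for hub in(pl,h2):
    print("spokes",A(B1,hub),A(B2,hub),"knob",A(f(337,335,.102),hub),"jar body",A(f(336,321,.075),hub),"bowl",A(f(527,355,.082),hub),"beaker",A(f(404,509,.104),hub))
    s=[((175,65),(269,213)),((72,180),(225,263))]
    print("noz",bisect(C,g,hub,[[(a/3+153,b/3+64) for a,b in e] for e in s]))
    s=[((60,-192),(175,65)),]
```

```text
plate [0.62377562 0.02466479 0.05      ] balls centre [0.62388069 0.02899729 0.04      ] B1B3 mid [0.62374182 0.02729292 0.04      ]
spokes (np.float64(0.1771), np.float64(-127.58)) (np.float64(0.1832), np.float64(142.13)) knob (np.float64(0.0572), np.float64(-34.57)) jar body (np.float64(0.0586), np.float64(-34.59)) bowl (np.float64(0.0589), np.float64(-159.4)) beaker (np.float64(0.063), np.float64(83.27))
edge [210.   86.5] [240.6 136.3] 69
edge [177.3 123.5] [228.9 149.9] 60
noz (np.float64(-41.24619961933141), np.float64(-3.845000183945766))
spokes (np.float64(0.1806), np.float64(-126.77)) (np.float64(0.1806), np.float64(143.23)) knob (np.float64(0.0596), np.float64(-38.05)) jar body (np.float64(0.0611), np.float64(-37.99)) bowl (np.float64(0.0607), np.float64(-155.6)) beaker (np.float64(0.0587), np.float64(82.88))
edge [210.   86.5] [240.6 136.3] 69
edge [177.3 123.5] [228.9 149.9] 60
noz (np.float64(-41.24619961933141), np.float64(-0.5181975662364096))
```

With the hub taken from the balls, the nozzle line passes within 0.5 mm of it. The jar reads -38.0°, and the three-pot/spoke mean is -36.9°. The nozzle is at -41.2°, so about 3.8° remains. Returning to the spoke to creep it on.

```bash
python3 -m jog '[[-13,9,0,0,0,-0.148],[-13,9,0,0,0,-0.148],[-13,9,0,0,0,-0.148],[-13,9,0,0,0,-0.148],[-13,9,0,0,0,-0.148],[-13,9,0,0,0,-0.148],[-13,9,0,0,0,-0.148],[-13,9,0,0,0,-0.148],[-13,9,0,0,0,-0.148],[-13,9,0,0,0,-0.148],[-13,9,0,0,0,-0.148],[-13,9,0,0,0,-0.148]]' && python3 -m jog '[[-8,9,-15,0,0,-0.148],[-8,7,-20,0,0,-0.148],[-4,4,-40,0,0,-0.148],[0,0,-45,0,0,0],[0,0,0,0,0,0]]'
```

```text
t: 12.4
eef_pos: [0.4844, 0.0623, 0.4541]
ee_rot: [3.089, -0.017, 1.382]
force: [-0.6, 0.2, -0.2]
width: 0.0005
t: 12.9
eef_pos: [0.4571, 0.0819, 0.3357]
ee_rot: [3.084, -0.029, 0.926]
force: [-1.1, -0.0, 1.0]
width: 0.0007
```

```bash
python3 -m jog '[[7,0,-45,0.006,0.032,0],[7,0,-45,0.006,0.032,0],[7,0,-45,0,0,0],[0,0,-45,0,0,0],[0,0,-45,0,0,0],[0,0,-42,0,0,0],[0,0,-30,0,0,0],[0,0,-5,0,0,0],[0,0,0,0,0,0]]'
```

```text
t: 13.8
eef_pos: [0.4919, 0.0865, 0.0486]
ee_rot: [3.126, -0.029, 0.925]
force: [-0.5, 0.2, 1.0]
width: 0.0003
```

```bash
python3 -m jog '[[-6,3,-10,0,0,0],[-2,1,-9,0,0,0],[0,0,0,0,0,0]]'
```

```text
t: 14.1
eef_pos: [0.4872, 0.0931, 0.0337]
ee_rot: [3.122, -0.037, 0.926]
force: [-0.3, 0.3, -0.3]
width: 0.0009
```

```bash
cat > sp.py <<'E'
from m import *
im=eyes.grab_frame('top');g=cv2.cvtColor(im,cv2.COLOR_BGR2GRAY);C=cam("top")
hub=np.array([.6265,.0275,.04])
for base in(52,-128):
    best=None
    for k in range(-12,13,3):
        a=np.radians(base+k);u,v=proj(C,hub+.18*np.array([np.cos(a),np.sin(a),0]))
        w=g[int(v)-3:int(v)+4,int(u)-3:int(u)+4].mean()
        if best is None or w<best[0]:best=(w,int(round(u)),int(round(v)))
    b=ball(g,best[1],best[2],5,70);print(b,A(onz(C,*b,.04),hub))
E
python3 -m jog '[[2,3,-2,0,0,0],[2,3,-2,0,0,0],[2,3,0,0,0,-0.01],[1.5,2,0,0,0,-0.02],[1.5,2,0,0,0,-0.02],[1.5,2,0,0,0,-0.02],[0,0,0,0,0,0]]'; python3 sp.py
```

```text
t: 14.8
eef_pos: [0.4984, 0.1095, 0.0307]
ee_rot: [3.122, -0.037, 0.849]
force: [-0.5, 0.1, 0.9]
width: 0.0004
[247.75  97.95] (np.float64(0.1831), np.float64(48.99))
[322.69230769 158.73076923] (np.float64(0.1797), np.float64(-131.4))
```

The spoke reads -41.2°. Backing off and verifying from above before touching the button.

```bash
python3 -m jog '[[-8,-11,0,0,0,0],[-4,-6,8,0,0,0],[0,0,45,0,0,0],[0,0,48,0,0,0],[5,-3,45,0.01,0.01,0.14],[10,-5,45,0.01,0.01,0.145],[12,-8,45,0,0.01,0.145],[12,-8,40,0,0,0.145],[14,-8,30,0,0,0.145],[14,-8,20,0,0,0.145],[14,-8,15,0,0,0.145],[14,-8,10,0,0,0.145]]' && python3 -m jog '[[14,-8,5,0,0,0.145],[14,-8,0,0,0,0.145],[14,-8,0,0,0,0.145],[14,-8,0,0,0,0.145],[14,-8,0,0,0,0.145],[14,-12,0,0,0,0.145],[14,-12,0,0,0,0.145],[0,-10,0,0,0,0.1],[0,0,0,0,0,0],[0,0,0,0,0,0]]'
python3 - <<'E'
from h import *
st=status.get_state();C=cam("wrist",st);im=eyes.grab_frame("wrist");cv2.imwrite("pics/w5.png",im);np.savez("w5.npz",K=C[0],k=C[1],M=C[2])
u,v=proj(C,[.6237,.0275,.08])
x0,y0=max(int(u)-140,0),max(int(v)-130,0);print(x0,y0);cv2.imwrite("pics/w5c.png",cv2.resize(im[y0:y0+200,x0:x0+260],None,fx=3,fy=3,interpolation=cv2.INTER_CUBIC))
E
```

```text
t: 16.05
eef_pos: [0.5727, 0.0244, 0.4058]
ee_rot: [-3.139, -0.035, 2.04]
force: [0.3, 0.9, -0.6]
width: 0.0005
t: 17.05
eef_pos: [0.6691, -0.0597, 0.4199]
ee_rot: [3.137, -0.031, -3.09]
force: [-0.5, 0.5, 0.7]
width: 0.0006
156 86
```

View pics/w5c.png

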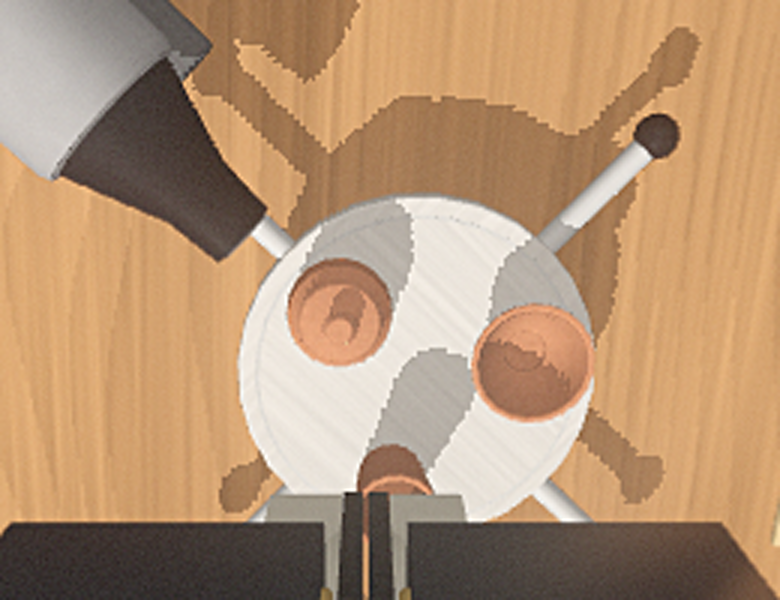

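The jar sits in front of the nozzle: knob at crop (341,330), bowl rim (533,362), ball (656,136), mouth near (243,238). Working out the angles.

```bash
python3 - <<'E'
from m import *
z=np.load("w5.npz");C=(z["K"],float(z["k"]),z["M"]);g=cv2.imread("pics/w5.png",0)
f=lambda x,y,h:onz(C,x/3+156-.33,y/3+86-.33,h)
hub=np.array([.6238,.0285,.04])
print("ball",A(f(656,136,.04),hub),"knob",A(f(341,330,.102),hub),"body",A(f(340,312,.075),hub),"bowl",A(f(533,362,.082),hub))
print("noz",bisect(C,g,hub,[[(a/3+156,b/3+86) for a,b in e] for e in [((172,65),(266,213)),((62,178),(220,261))]]))
E
python3 sp.py
```

```text
ball (np.float64(0.1796), np.float64(-131.19)) knob (np.float64(0.0591), np.float64(-40.72)) body (np.float64(0.0608), np.float64(-41.98)) bowl (np.float64(0.0598), np.float64(-160.36))
edge [211.9 108.6] [243.6 157.7] 64
edge [177.5 143.6] [230.4 170.9] 63
noz (np.float64(-40.679845111911916), np.float64(0.5361542573107488))Traceback (most recent call last):
  File "sp.py", line 10, in <module>
    b=ball(g,best[1],best[2],5,70);print(b,A(onz(C,*b,.04),hub))
  File "m.py", line 4, in ball
    i=1+np.argmax(s[1:,4]); return c[i]+[u-r,v-r]
        ~~~~~~~~~^^^^^^^^^
    return _wrapfunc(a, 'argmax', axis=axis, out=out, **kwds)
    return bound(*args, **kwds)
ValueError: attempt to get argmax of an empty sequence
```

Aligned: the jar is between -40.7° and -42.0°, and the nozzle at -40.7 to -41.2°. The `sp.py` error is only the arm hiding a ball. Next, raise and move over the button, measuring it from two stored views.

```bash
python3 -m jog '[[-14,35,0,0,0,0],[-14,40,0,0,0,0],[-14,40,0,0,0,0],[-14,40,-5,0,0,0],[-14,40,-10,0,0,0],[-14,40,-15,0,0,0],[-14,40,-15,0,0,0],[-10,30,-15,0,0,0],[-5,20,-15,0,0,0],[0,0,0,0,0,0]]'
python3 - <<'E'
from m import *
L={}
for n in("w1","w2"):
    z=np.load(n+".npz");L[n]=(z["K"],float(z["k"]),z["M"])
p={}
for n,(u,v) in(("w1",(462,194)),("w2",(346,257))):
    g=cv2.imread(f"pics/{n}.png",0); w=g[v-16:v+17,u-20:u+21]; m=(w<95).astype(np.uint8);k,l,s,c=cv2.connectedComponentsWithStats(m)
    print(n,[(s[i,4],(c[i]+[u-20,v-16]).round(1)) for i in range(1,k) if s[i,4]>40]); 
    i=l[16,20]; q=c[i]+[u-20,v-16] if i else (u,v);p[n]=q;print(q,onz(L[n],*q,.057))
o1,d1=ray(L["w1"],*p["w1"]);o2,d2=ray(L["w2"],*p["w2"])
t=np.linalg.lstsq(np.c_[d1,-d2],o2-o1,rcond=None)[0];print("tri",o1+d1*t[0],o2+d2*t[1])
st=status.get_state();C=cam("wrist",st);im=eyes.grab_frame("wrist");cv2.imwrite("pics/w6.png",im);print(proj(C,[.515,.325,.057]));np.savez("w6.npz",K=C[0],k=C[1],M=C[2])
E
```

```text
t: 18.15
eef_pos: [0.5446, 0.2795, 0.3466]
ee_rot: [3.132, -0.025, -3.105]
force: [0.2, -1.3, -0.8]
width: 0.0004
w1 [(np.int32(61), array([457.6, 193.6]))]
(462, 194) [0.50914074 0.32754908 0.057     ]
w2 [(np.int32(728), array([346. , 264.1]))]
[345.97664835 264.10164835] [0.51284004 0.33739709 0.057     ]
tri [0.51214418 0.33385414 0.04630099] [0.51086302 0.34078066 0.05002323]
(np.float64(292.2662778235699), np.float64(197.96593750985653))
```

View pics/w6.png

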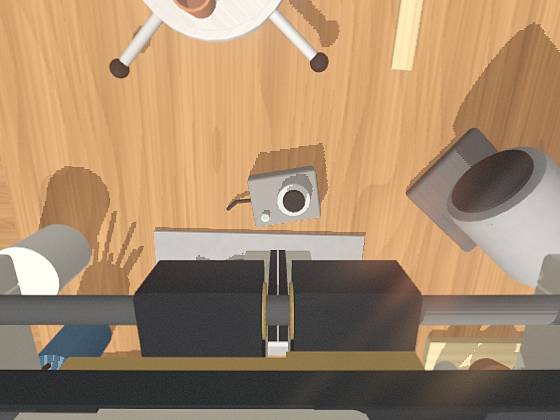

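The button's black top is at (294,200), which gives (0.513, 0.328) and agrees with the top view. Going above it.

```bash
python3 -m jog '[[-10,15,-30,0,0,0],[-10,15,-40,0,0,0],[-8,12,-45,0,0,0],[-4,6,-45,0,0,0],[0,0,-35,0,0,0],[0,0,-25,0,0,0],[0,0,0,0,0,0],[0,0,0,0,0,0]]'
```

```text
t: 19.0
eef_pos: [0.5163, 0.3253, 0.133]
ee_rot: [3.122, -0.008, -3.115]
force: [0.1, 0.2, 1.8]
width: 0.0005
```

```bash
python3 -m jog '[[-2,1,-25,0,0,0],[-1,1,-25,0,0,0],[0,0,-12,0,0,0],[0,0,0,0,0,0],[0,0,0,0,0,0]]'
```

```text
t: 19.5
eef_pos: [0.5197, 0.3307, 0.0811]
ee_rot: [3.112, 0.005, -3.117]
force: [0.7, -0.5, 0.4]
width: 0.0002
```

```bash
python3 -m jog '[[-5,-3,-8,0,0,0],[-2,0,-6,0,0,0],[-1,0,-3,0,0,0],[0,0,0,0,0,0]]'
```

```text
t: 19.9
eef_pos: [0.5124, 0.3286, 0.0664]
ee_rot: [3.108, 0.009, -3.117]
force: [0.2, 0.5, 0.3]
width: 0.0004
```

```bash
python3 -m jog '[[0,0,-5,0,0,0],[0,0,-4,0,0,0],[0,0,-3,0,0,0],[0,0,-2,0,0,0]]'; python3 -m jog '[[0,0,-2,0,0,0]]'; python3 -m jog '[[0,0,-2,0,0,0]]'
```

```text
t: 20.3
eef_pos: [0.5128, 0.3291, 0.052]
ee_rot: [3.108, 0.01, -3.116]
force: [-1.5, -0.8, 3.5]
width: 0.0002
t: 20.4
eef_pos: [0.5129, 0.3291, 0.0509]
ee_rot: [3.108, 0.01, -3.116]
force: [-9.9, -3.6, 26.5]
width: 0.0004
t: 20.5
eef_pos: [0.5129, 0.3291, 0.0508]
ee_rot: [3.108, 0.01, -3.115]
force: [-11.4, -3.5, 28.2]
width: 0.0002
```

The tip stopped at z = 0.0508 (57 - 6 mm) with force up to 28 N, so the button is fully down. Releasing and moving clear.

```bash
python3 -m jog '[[0,0,5,0,0,0],[0,0,10,0,0,0],[0,0,30,0,0,0],[0,0,45,0,0,0],[0,0,45,0,0,0],[0,-10,45,0,0,0],[0,-20,45,0,0,0],[5,-20,30,0,0,0],[5,-20,30,0,0,0],[0,0,0,0,0,0],[0,0,0,0,0,0]]'
python3 - <<'E'
from h import *
st=status.get_state();print(st["force"]);cv2.imwrite("pics/w7.png",eyes.grab_frame("wrist"));t=eyes.grab_frame("top")
w=cv2.imread("pics/w7.png")
o=np.zeros((420,800,3),np.uint8);o[:300,:400]=cv2.resize(w,(400,300));o[:400,400:]=cv2.resize(t[30:210,180:360],(400,400),interpolation=cv2.INTER_CUBIC);cv2.imwrite("pics/end.png",o)
E
```

```text
t: 21.6
eef_pos: [0.5211, 0.2541, 0.3498]
ee_rot: [3.109, 0.013, -3.115]
force: [-0.8, 0.2, -1.1]
width: 0.0006
[-0.78618271  0.17914864 -1.09772866]
```

View pics/end.png

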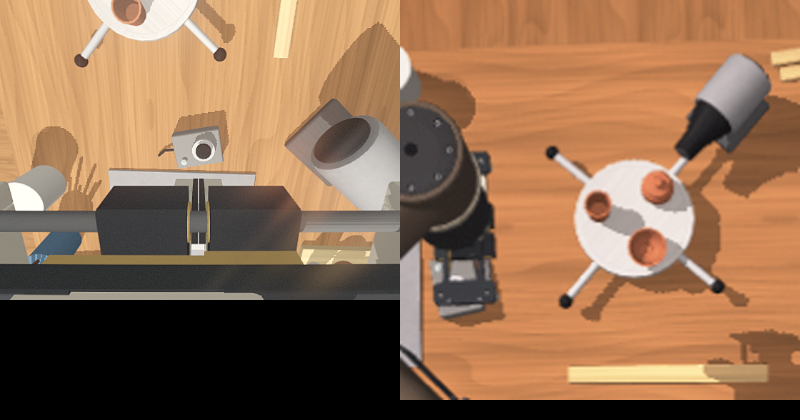

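The end picture shows the jar (657,187) in line with the nozzle and the pots upright. The button is up at (203,151), the slat lies where it was, and the arm is clear. Handing in.

```bash
python3 -c "
from station import workorder
print(workorder.job_done())"
```

```text
the job is handed in; nothing more can be done
None
```

I turned the wheel about 36° clockwise by pushing the near spoke with the shut fingertips. After checking the jar, I pressed the black button fully down, let it come up, and handed the job in at about 22 s.

**Jar:** the last check before pressing put it at -40.7° (knob) to -42.0° (body), against -40.7° to -41.2° for the nozzle line. That is within about 1°.

**Button:** the fingertip stopped at z = 50.8 mm, about 6 mm down, with up to 28 N upward on the wrist. The final picture shows the button up again.

**Rest of the scene:** the final picture shows the three pots upright, the slat in place and the arm clear. The tub, rolling pin, tile, spatula and cup were not checked individually; the arm worked well clear of them.

**Checks that disagreed or failed:**
- Early readings of the jar's angle by its knob scattered by several degrees (-3° to -14°), because I picked the pixel by eye. I took the angle from the spokes and all three pots instead.
- One threshold caught a ball's shadow, which I corrected.
- A last top-view reading of the spokes failed because the arm hid a ball.

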